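Press the sprung plate of the pickle crock down level

ROBOT

A 7-joint arm with a two-finger parallel gripper is mounted at the origin on the work surface. World frame = base frame: x ahead of the robot, y to its left, z up, the work surface at z = 0. Lengths are in m, angles in rad, forces in N, time in s.
With the tool pointing down it reaches from about 0.4 to 0.85 m from the base axis. Payload 4.5 kg.
Tool frame: the origin (TCP) lies at the very end of the fingers, on their centre line; the grasp point (between the pads) lies 19 mm behind it; z points along the fingers, y is the line along which they close (so a half turn about z gives the same grasp; the last joint's range is limited). The gripper opens to 88 mm and grips with 3 to 60 N. Pads are 18 mm wide; open, the fingers measure 123 mm over their backs; the gripper's body (75 mm by 187 mm) begins 45 mm behind the grasp point.
Start: joints at [1.162, 0.689, -0.195, 1.565, 0.157, 0.902, -0.215], TCP at [0.268, -0.565, 0.239] pointing down, gripper open.
Joint ranges: [-3.01, 3.01], [-0.46, 2.08], [-1.47, 1.51], [0.13, 2.56], [-1, 4.14], [0.04, 2.09], [-2.66, 2.66]. Speed limits (rad/s): [2.57, 2.57, 3.14, 3.14, 3.14, 3.14, 3.14].

INTERFACE

Orientations are given as a unit quaternion [x, y, z, w].
In Python, from plant import r, eyes, nets gives the robot as it stands.
- The arm moves only by the shell command python3 -m pendant 'ROWS' [FORCE]. ROWS is JSON, a list of rows, each an object of numbers: "claw": the opening, from 0 (shut) to 1 (fully open); "dx", "dy", "dz": the shift along the world's x, y, z in mm; "twist": the turn about the world's z in rad. In form: [{"claw": .., "dx": .., "dy": .., "dz": .., "twist": ..}, ...]. A call has 1 to 8 rows; each row is the pose to reach, as a shift and turn from the pose commanded when the call began; what a row does not reach only later rows make up. A row lasts 1/10 s, in which the tool goes at most 50 mm and 8.59 degrees, less where a joint would pass 70% of its speed; a pose out of reach is approached as far as the arm can. A call with a gripper value outside its range is refused whole. The fingers move at their own pace and stop on an object; FORCE is the grip in N (left out, the last holds). Time passes only in rows, so rows that repeat a pose let the fingers close. It gives the time, the measured TCP pose, the force, the opening and the grip force at its end, in the units of the state.
- r.get_state(): the state, without advancing time (a new reading comes with each control period).
- eyes.snapshot(name): name is "scene" or "top" or "wrist"; returns (picture, depth): 400x640x3 uint8, blue, green, red; 400x640 float32, m along the optical axis (not along the pixel's ray), 0 where there is no reading.
- eyes.camera_info(name): a dict with "K" (3x3 intrinsics, pixels), "world_to_cam" (4x4, takes a point from world to camera coordinates); the wrist camera has in their place "T_tool_cam" (4x4, takes a point from camera to tool coordinates, whose origin is the TCP and whose axes are the flange's). Camera axes: x right, y down, z forward; pixel columns grow to the right and rows downward; lengths in m; the calibration is good to about 2 mm. A picture is of the moment at which its call begins: read the wrist's pose just before it. camera_info takes no time and is no camera call.
- r.finish_job(): hands the job in; it is judged then, once.
Trained networks look in the newest picture that a camera, given by its name, has taken for a name from the list of things; names that differ only in an ending like _2 or _b are one class to them, and where a whole thing is asked for, a point or a joint stands for the part that bears it (a point fixed in the world has none). Each returns a list of dicts, best first, with "confidence" (0 to 1); they miss things now and then, are a little off and sometimes report something else, mostly with a low value. They report only what shows in the picture. A call takes as long as a camera call. They do not tell look-alikes from the thing itself.
- nets.spot_in(camera, query): "box" ([left, top, width, height] as shares, 0 to 1, of the picture: columns of its width, rows of its height, round what is visible of it).
- nets.place_of(camera, query): "position" ([column, row] as shares, 0 to 1, of the picture: columns of its width, rows of its height: a listed point, or the origin of a listed thing).
The state is a dict: "clock": time; "q": joint angles; "qd": joint speeds; "joint_torque": joint torques, N m; "tool_pos": TCP position; "eef_rot": TCP orientation; "contact_force": force on the tool from outside, world axes, zero at the start; "moment": the same for the moment, N m; "opening": opening from 0.0 (shut) to 1.0 (fully open); "finger_force": force on a finger pad.
Only numpy, scipy, OpenCV 4.12 (cv2) and the standard library are available. Lean on these libraries where they do the work, as an engineer would, in place of code of your own. Each camera call takes 0.05 s, during which the arm holds its last target. There are 200 camera calls.

TASK

The wooden press plate in the white pickle crock sits high and crooked. Take the flat-bottomed wooden tamper off its round cork coaster and with it press the plate squarely down, firmly but without ramming it, through its soft spring and onto its stiffer catch, until it bottoms out hard and lies level, and keep it pressed there for about a second. Then stand the tamper upright back on the coaster, in its middle, and leave the pestle, the pepper mill and the mug where they stand.

Things in the scene. Friction and masses are not known exactly. Their poses are not given: they have to be found in the camera images.
- crock_rim (a point): centre of the mouth of the white stoneware crock, level with its rim, 120 mm above the worktop. The crock is fixed to the worktop, round, 138 mm across at the rim and 122 mm wide inside; z up, its yaw is arbitrary
- plate_top (a point): centre of the upper face of the flat round wooden press plate in the crock, 108 mm across, with a black rubber lip. z is the plate's normal: at the start it leans 5 to 13 degrees, any way. It rocks on a pivot 8 mm below this point and stays at the tilt where it is left (friction 0.22 N m); a flat face pressed squarely on its middle with 15 to 25 N (never 40 N) turns it level (0.05 rad will do)
- seat (a joint): the catch under the plate, m: 0 until the plate has gone down on its spring (8 to 25 mm, unknown; 6 to 9 N) and met the catch; the catch then yields at 12 to 13 N and sinks 4 mm to a hard stop (0.004: bottomed out; above 0.003 counts). Let go, the plate and catch stay where they are, held by friction. The stop's height varies with how full the crock is: bottomed out, plate_top lies 48 to 78 mm below the rim
- tamper_mid (a point): centre (half-way up) of the tamper, a turned pale wooden tool 140 mm tall and about 220 g that stands upright on the coaster at the start: flat round foot 54 mm across and 22 mm high, tapering up to 42 mm, above it a straight round handle 32 mm across up to 130 mm, with a bevelled top end. This point is 70 mm above its flat underside; z runs up along the handle
- coaster_top (a point): centre of the upper face of the round cork coaster, 100 mm across and 6 mm thick, fixed to the worktop; the tamper stands on its middle at the start
- muddler_mid (a point): half-way up a slim wooden pestle, 130 mm tall and at most 42 mm across, with a rounded club head on top; not to be used or disturbed
- mill_mid (a point): half-way up a dark wooden pepper mill, 124 mm tall, 54 mm across; not to be disturbed
- mug_mid (a point): middle of a white mug, 90 mm tall, 80 mm across, with a handle; not to be disturbed
There are look-alikes about, which are no part of the job. What is shaped like the part that bears tamper_mid but green is not meant.

How it is judged:
By the outcome, as a careful person would: the job done as asked, in the order asked, and still so for the second after the job is handed in, with the robot touching nothing.
It also fails if it takes over 58 s, if anything falls off the work surface, if the arm or the gripper's body presses on something with over 40 N, if the wrist force passes 120 N, or if a joint passes its speed limit or range.

## Working session

There is one attempt and no reset: what is moved stays moved. The work goes in short steps, Python scripts to look and compute and a shell command to move; the robot and the scene stay as the last step left them, time stands still between calls to the robot, and variables do not carry over. Pictures are saved under pics/ and viewed, at most 10 in all, crops included, and the job is handed in when it is done.

```bash
ls; mkdir -p pics; cat > h.py <<'E'
import numpy as np, cv2
from plant import r, eyes, nets
from scipy.spatial.transform import Rotation as R
def snap(n):
    s=r.get_state(); p,d=eyes.snapshot(n); i=eyes.camera_info(n); K=np.array(i["K"])
    if "world_to_cam" in i: T=np.linalg.inv(np.array(i["world_to_cam"]))
    else:
        W=np.eye(4); W[:3,:3]=R.from_quat(s["eef_rot"]).as_matrix(); W[:3,3]=s["tool_pos"]; T=W@np.array(i["T_tool_cam"])
    return p,d,K,T
def cloud(d,K,T):
    v,u=np.mgrid[:d.shape[0],:d.shape[1]]
    c=np.stack([(u-K[0,2])/K[0,0]*d,(v-K[1,2])/K[1,1]*d,d],-1)
    return c@T[:3,:3].T+T[:3,3]
def onplane(u,v,z,K,T):
    ray=T[:3,:3]@np.array([(u-K[0,2])/K[0,0],(v-K[1,2])/K[1,1],1]); return T[:3,3]+ray*(z-T[2,3])/ray[2]
E
python3 - <<'E'
from h import *
s=r.get_state(); print({k:np.round(v,3).tolist() for k,v in s.items()})
for n in ["scene","top"]:
    p,d,K,T=snap(n); cv2.imwrite(f"pics/{n}0.png",p); C=cloud(d,K,T); np.savez(f"{n}0.npz",p=p,d=d,K=K,T=T)
    print(n,T[:3,3].round(3))
    for q in ["crock_rim","plate_top","tamper_mid","coaster_top","muddler_mid","mill_mid","mug_mid"]:
        for o in nets.place_of(n,q)[:3]:
            u,v=o["position"][0]*640,o["position"][1]*400
            ui,vi=min(int(u),639),min(int(v),399)
            print(q,round(o["confidence"],2),round(u),round(v),C[vi,ui].round(3) if d[vi,ui]>0 else None)
E
```

```text
pics
{'clock': 0.0, 'q': [1.162, 0.69, -0.195, 1.566, 0.157, 0.903, -0.215], 'qd': [0.001, 0.001, 0.001, -0.0, 0.001, -0.0, -0.002], 'joint_torque': [-0.001, -52.756, -1.267, -15.343, -0.053, 0.007, 0.0], 'tool_pos': [0.267, -0.564, 0.238], 'eef_rot': [0.976, 0.22, -0.0, -0.001], 'contact_force': [0.416, -0.633, -1.03], 'moment': [0.013, 0.014, 0.012], 'finger_force': 0.0, 'opening': 1.002}
scene [ 1.045 -0.329  0.903]
crock_rim 0.61 327 166 [0.49  0.056 0.073]
plate_top 0.89 325 177 [0.515 0.032 0.071]
tamper_mid 0.77 169 286 [ 0.611 -0.406  0.098]
tamper_mid 0.74 268 207 [ 0.547 -0.144  0.108]
tamper_mid 0.67 223 249 [ 0.594 -0.276  0.11 ]
coaster_top 0.73 226 266 [ 0.597 -0.281  0.037]
muddler_mid 0.78 390 125 [0.457 0.278 0.083]
mill_mid 0.79 418 171 [0.627 0.238 0.085]
mug_mid 0.75 205 213 [ 0.419 -0.265  0.006]
top [ 0.363 -0.033  0.965]
crock_rim 0.57 274 230 [0.525 0.036 0.073]
crock_rim 0.27 274 234 [0.516 0.037 0.072]
plate_top 0.77 275 232 [0.52  0.032 0.073]
plate_top 0.54 164 272 [0.447 0.274 0.113]
tamper_mid 0.79 463 184 [ 0.585 -0.401  0.111]
tamper_mid 0.78 388 149 [ 0.69  -0.245  0.098]
tamper_mid 0.57 400 196 [ 0.572 -0.256  0.099]
coaster_top 0.94 396 202 [ 0.57  -0.258  0.049]
muddler_mid 0.59 161 273 [0.442 0.279 0.118]
muddler_mid 0.28 276 232 [0.52  0.032 0.073]
mill_mid 0.58 182 200 [0.609 0.238 0.091]
mill_mid 0.38 404 196 [ 0.567 -0.261  0.127]
mug_mid 0.78 404 254 [ 0.452 -0.274  0.003]
mug_mid 0.29 179 198 [0.613 0.244 0.096]
```

View pics/scene0.png

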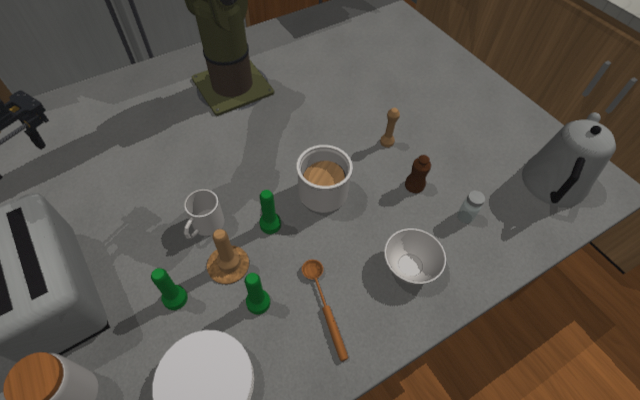

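View pics/top0.png

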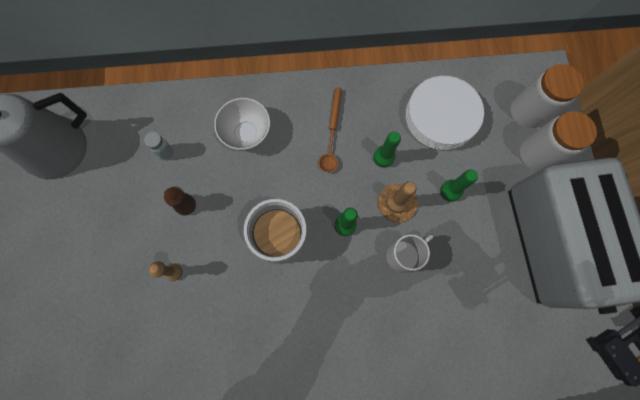

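The scene view shows the pale tamper on the coaster at (223,250). The things that could be taken for it are three green ones at (169,286), (268,207) and (257,295), the pestle at (390,125) and the mill at (418,172). By its description I choose (223,250). The crock is at (325,178), with the plate inside it. In the top view the tamper is at (402,195) and the crock at (275,231).

```bash
python3 - <<'E'
from h import *
cl=[]
for n in ["scene","top"]:
    z=np.load(f"{n}0.npz"); p,d,K,T=z["p"],z["d"],z["K"],z["T"]; C=cloud(d,K,T); ok=d>0
    Cc=[C]
    x,y,h=C[...,0],C[...,1],C[...,2]
    tb=ok&(abs(x-.45)<.05)&(abs(y)<.3)&(h<.02); print(n,"table",np.median(h[tb]).round(4))
    near=ok&(np.hypot(x-.575,y+.265)<.05)
    def circ(m):
        A=np.c_[2*x[m],2*y[m],np.ones(m.sum())]; s=np.linalg.lstsq(A,x[m]**2+y[m]**2,rcond=None)[0]; return s[:2].round(4),np.sqrt(s[2]+s[0]**2+s[1]**2).round(4),m.sum()
    g=p.astype(int); wood=(g[...,2]-g[...,0])>25
    m=near&(h>.06)&(h<.12); print("handle side",circ(m))
    m=near&(h>.135); print("top",x[m].mean().round(4),y[m].mean().round(4),h[m].max().round(4) if m.any() else 0,m.sum())
    for lo,hi in [(.05,.09),(.09,.13)]:
        m=near&(h>lo)&(h<hi); print(lo,circ(m))
    m=near&(h>.002)&(h<.012)&wood; print("coaster z",np.median(h[m]).round(4)); print("coaster fit", cv2.minEnclosingCircle(np.c_[x[m],y[m]].astype(np.float32)))
    rim=ok&(np.hypot(x-.53,y-.03)<.085)&(h>.113)&(h<.13); print("rim",circ(rim),np.median(h[rim]), cv2.minEnclosingCircle(np.c_[x[rim],y[rim]].astype(np.float32)))
    pl=ok&(np.hypot(x-.53,y-.035)<.045)&wood&(h<.105)
    A=np.c_[x[pl]-.53,y[pl]-.035,np.ones(pl.sum())]; c=np.linalg.lstsq(A,h[pl],rcond=None)[0]; print("plate",c.round(3),np.degrees(np.arctan(np.hypot(*c[:2]))),pl.sum(),x[pl].mean(),y[pl].mean())
z=np.load("scene0.npz")["p"]; a=cv2.resize(z[190:320,140:300],None,fx=4,fy=4,interpolation=2); cv2.imwrite("pics/crop.png",a[:520])
E
```

```text
scene table -0.0012
handle side (array([ 0.5791, -0.2703]), np.float64(0.0155), np.int64(202))
top 0.5825 -0.2706 0.1482 156
0.05 (array([ 0.5792, -0.2702]), np.float64(0.0154), np.int64(122))
0.09 (array([ 0.579 , -0.2702]), np.float64(0.0156), np.int64(138))
coaster z 0.0049
coaster fit ((0.5767010450363159, -0.26899269223213196), 0.0492793470621109)
rim (array([0.5184, 0.0283]), np.float64(0.0647), np.int64(547)) 0.11784121650344448 ((0.5176327228546143, 0.029662001878023148), 0.07012715190649033)
plate [0.003 0.175 0.071] 9.922480559991786 528 0.5178264820464362 0.04017788306369396
top table -0.0001
handle side (array([ 0.5793, -0.2705]), np.float64(0.0157), np.int64(118))
top 0.5773 -0.2683 0.1495 155
0.05 (array([ 0.5794, -0.2706]), np.float64(0.0158), np.int64(78))
0.09 (array([ 0.5792, -0.2705]), np.float64(0.0157), np.int64(82))
coaster z 0.006
coaster fit ((0.5777684450149536, -0.27166298031806946), 0.049116428941488266)
rim (array([0.5166, 0.0286]), np.float64(0.0644), np.int64(746)) 0.11932541067109237 ((0.5170845985412598, 0.02879708632826805), 0.06886858493089676)
plate [0.003 0.175 0.072] 9.933142459378452 1114 0.5273894639433002 0.03414390140991156
```

View pics/crop.png

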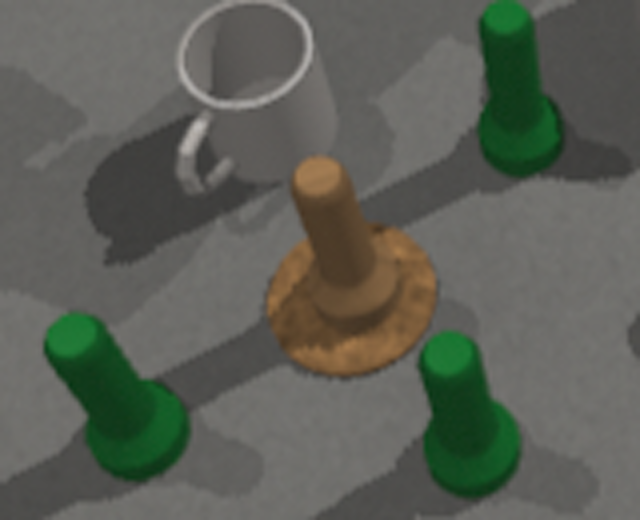

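The crop shows one pale wooden tamper on the cork coaster, at about (345,240). The three green ones around it are the look-alikes, so the choice stands. Measured positions are the tamper at (0.579,-0.270), the coaster at (0.578,-0.270) and the crock axis at (0.517,0.029). The plate leans 10° about x, with its top at about z = 0.070. I'll turn the closing line along world y so the grip resists that lean.

```bash
python3 -m pendant '[{"claw":1,"dx":0,"dy":30,"dz":35,"twist":-0.05},{"claw":1,"dx":0,"dy":60,"dz":70,"twist":-0.1},{"claw":1,"dx":20,"dy":95,"dz":80,"twist":-0.15},{"claw":1,"dx":50,"dy":130,"dz":80,"twist":-0.2},{"claw":1,"dx":80,"dy":165,"dz":80,"twist":-0.25},{"claw":1,"dx":110,"dy":200,"dz":80,"twist":-0.3},{"claw":1,"dx":145,"dy":230,"dz":80,"twist":-0.35},{"claw":1,"dx":180,"dy":260,"dz":70,"twist":-0.44}]'
python3 -m pendant '[{"claw":1,"dx":35,"dy":10,"dz":-10,"twist":0},{"claw":1,"dx":70,"dy":20,"dz":-20,"twist":0},{"claw":1,"dx":105,"dy":30,"dz":-30,"twist":0},{"claw":1,"dx":131,"dy":35,"dz":-30,"twist":0},{"claw":1,"dx":131,"dy":35,"dz":-30,"twist":0},{"claw":1,"dx":131,"dy":35,"dz":-30,"twist":0}]'
python3 - <<'E'
from h import *
s=r.get_state();print(s["tool_pos"],R.from_quat(s["eef_rot"]).as_matrix().round(3))
E
```

```text
clock: 1.6
tool_pos: [0.4497, -0.3038, 0.31]
eef_rot: [1.0, -0.0, 0.001, 0.001]
contact_force: [0.6, -1.2, 0.4]
opening: 1.001
finger_force: 0.0
clock: 2.2
tool_pos: [0.5787, -0.2696, 0.2784]
eef_rot: [1.0, 0.002, -0.0, 0.0]
contact_force: [-1.2, -0.6, 0.0]
opening: 0.998
finger_force: 0.0
[ 0.57865756 -0.26960468  0.27836533] [[ 1.     0.003 -0.001]
 [ 0.003 -1.    -0.   ]
 [-0.001  0.    -1.   ]]
```

```bash
python3 - <<'E'
from h import *
p,d,K,T=snap("wrist"); C=cloud(d,K,T); ok=d>0; x,y,h=[C[...,i] for i in range(3)]
n=ok&(np.hypot(x-.579,y+.27)<.035)
m=n&(h>.142)&(h<.16); print(m.sum(), x[m].mean(),y[m].mean(),h[m].max(),cv2.minEnclosingCircle(np.c_[x[m],y[m]].astype(np.float32)) if m.any() else 0)
m=n&(h>.06)&(h<.13); print(m.sum())
if m.sum()>20:
    A=np.c_[2*x[m],2*y[m],np.ones(m.sum())]; s=np.linalg.lstsq(A,x[m]**2+y[m]**2,rcond=None)[0]; print(s[:2],np.sqrt(s[2]+s[0]**2+s[1]**2))
g=p.astype(int); w=ok&(g[...,2]-g[...,0]>20)&(np.hypot(x-.578,y+.27)<.065)&(abs(h-.006)<.006); print(cv2.minEnclosingCircle(np.c_[x[w],y[w]].astype(np.float32)),np.median(h[w]))
E
```

```text
627 0.5792028300567588 -0.2721071214113981 0.14812486787459078 ((0.5783551335334778, -0.2720714509487152), 0.013877365738153458)
349
[ 0.57811124 -0.27217584] 0.015806597461113507
((0.5774016380310059, -0.27643901109695435), 0.05089776962995529) 0.00616465628596688
```

```bash
python3 -m pendant '[{"claw":1,"dx":0,"dy":-1,"dz":-40},{"claw":1,"dx":0,"dy":-1,"dz":-80},{"claw":1,"dx":0,"dy":-1,"dz":-115},{"claw":1,"dx":0,"dy":-1,"dz":-145},{"claw":1,"dx":0,"dy":-1,"dz":-165},{"claw":1,"dx":0,"dy":-1,"dz":-178},{"claw":1,"dx":0,"dy":-1,"dz":-178}]'
python3 -m pendant '[{"claw":0.5},{"claw":0.4},{"claw":0.2},{"claw":0.2},{"claw":0.2},{"claw":0.2},{"claw":0.2},{"claw":0.2}]' 50
```

```text
validation failed for argument at $[0]...
validation failed for argument at $[0]...
```

All five fields seem to be required in every row.

```bash
python3 -m pendant '[{"claw":1,"dx":0,"dy":-1,"dz":-40,"twist":0},{"claw":1,"dx":0,"dy":-1,"dz":-80,"twist":0},{"claw":1,"dx":0,"dy":-1,"dz":-115,"twist":0},{"claw":1,"dx":0,"dy":-1,"dz":-145,"twist":0},{"claw":1,"dx":0,"dy":-1,"dz":-165,"twist":0},{"claw":1,"dx":0,"dy":-1,"dz":-178,"twist":0},{"claw":1,"dx":0,"dy":-1,"dz":-178,"twist":0}]' && python3 -m pendant '[{"claw":0.5,"dx":0,"dy":0,"dz":0,"twist":0},{"claw":0.4,"dx":0,"dy":0,"dz":0,"twist":0},{"claw":0.2,"dx":0,"dy":0,"dz":0,"twist":0},{"claw":0.2,"dx":0,"dy":0,"dz":0,"twist":0},{"claw":0.2,"dx":0,"dy":0,"dz":0,"twist":0},{"claw":0.2,"dx":0,"dy":0,"dz":0,"twist":0},{"claw":0.2,"dx":0,"dy":0,"dz":0,"twist":0},{"claw":0.2,"dx":0,"dy":0,"dz":0,"twist":0}]' 55
```

```text
clock: 2.95
tool_pos: [0.577, -0.2712, 0.0997]
eef_rot: [1.0, 0.001, -0.002, -0.0]
contact_force: [-0.2, 0.5, 0.7]
opening: 1.002
finger_force: 0.0
clock: 3.75
tool_pos: [0.5788, -0.2709, 0.1007]
eef_rot: [1.0, 0.001, 0.0, 0.0]
contact_force: [0.2, -0.0, -0.8]
opening: 0.348
finger_force: 55.0
```

```bash
python3 -m pendant '[{"claw":0.2,"dx":0,"dy":0,"dz":10,"twist":0},{"claw":0.2,"dx":0,"dy":0,"dz":30,"twist":0},{"claw":0.2,"dx":0,"dy":0,"dz":60,"twist":0},{"claw":0.2,"dx":0,"dy":0,"dz":95,"twist":0},{"claw":0.2,"dx":0,"dy":0,"dz":130,"twist":0},{"claw":0.2,"dx":0,"dy":0,"dz":160,"twist":0},{"claw":0.2,"dx":0,"dy":0,"dz":178,"twist":0},{"claw":0.2,"dx":0,"dy":0,"dz":180,"twist":0}]' && python3 -m pendant '[{"claw":0.2,"dx":-4,"dy":20,"dz":0,"twist":0},{"claw":0.2,"dx":-12,"dy":60,"dz":0,"twist":0},{"claw":0.2,"dx":-21,"dy":105,"dz":0,"twist":0},{"claw":0.2,"dx":-31,"dy":150,"dz":0,"twist":0},{"claw":0.2,"dx":-40,"dy":195,"dz":0,"twist":0},{"claw":0.2,"dx":-49,"dy":240,"dz":0,"twist":0},{"claw":0.2,"dx":-57,"dy":280,"dz":0,"twist":0},{"claw":0.2,"dx":-61,"dy":300,"dz":0,"twist":0}]' && python3 -m pendant '[{"claw":0.2,"dx":0,"dy":0,"dz":0,"twist":0},{"claw":0.2,"dx":0,"dy":0,"dz":0,"twist":0},{"claw":0.2,"dx":0,"dy":0,"dz":0,"twist":0}]'
python3 - <<'E'
from h import *
for n in ["scene","top"]:
    p,d,K,T=snap(n); cv2.imwrite(f"pics/{n}1.png",p); C=cloud(d,K,T); x,y,h=[C[...,i] for i in range(3)]
    g=p.astype(int); w=(d>0)&(g[...,2]-g[...,0]>20)&(np.hypot(x-.517,y-.029)<.045)&(h>.15)
    print(n,w.sum(),h[w].min())
    for lo,hi in [(.18,.21),(.225,.24),(.24,.26),(.26,.30)]:
        m=w&(h>lo)&(h<hi)
        if m.sum()>15:
            A=np.c_[2*x[m],2*y[m],np.ones(m.sum())]; s=np.linalg.lstsq(A,x[m]**2+y[m]**2,rcond=None)[0]; print(lo,s[:2].round(4),np.sqrt(s[2]+s[0]**2+s[1]**2).round(4),m.sum())
a=cv2.imread("pics/scene1.png")[40:240,200:440]; cv2.imwrite("pics/crop1.png",cv2.resize(a,None,fx=3,fy=3))
E
```

```text
clock: 4.55
tool_pos: [0.58, -0.2712, 0.2839]
eef_rot: [1.0, 0.001, 0.003, 0.001]
contact_force: [-0.5, -0.6, -2.0]
opening: 0.349
finger_force: 55.0
clock: 5.35
tool_pos: [0.5157, 0.034, 0.2798]
eef_rot: [1.0, 0.004, -0.002, -0.001]
contact_force: [-0.0, 0.3, -1.8]
opening: 0.346
finger_force: 55.0
clock: 5.65
tool_pos: [0.5178, 0.0272, 0.2803]
eef_rot: [1.0, 0.0, -0.0, 0.001]
contact_force: [-0.3, 0.2, -1.7]
opening: 0.349
finger_force: 55.0
scene 900 0.1865785678113313
0.18 [0.5184 0.0273] 0.0257 173
0.225 [0.519  0.0272] 0.0149 71
0.24 [0.5181 0.0279] 0.0155 95
0.26 [0.5203 0.0267] 0.0134 156
top 2835 0.6344512233240311
```

View pics/crop1.png

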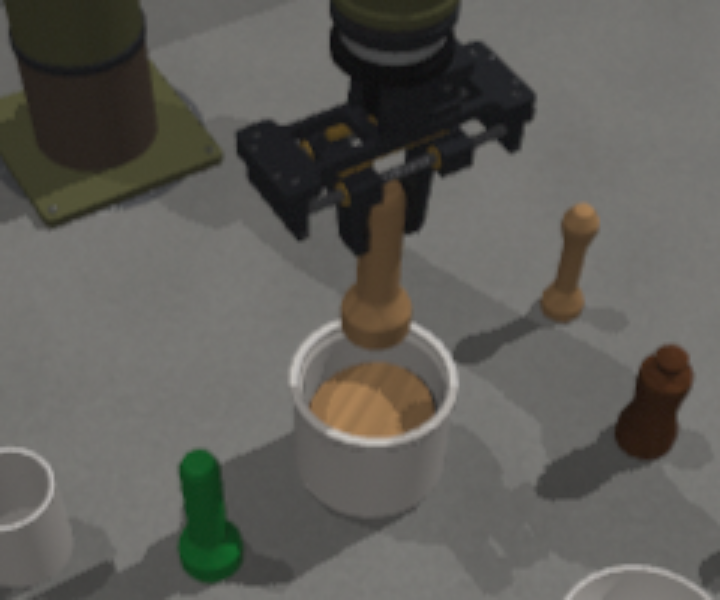

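The tamper hangs upright and centred over the crock mouth, with its foot at about (376,325) in the crop and the plate below it at (370,400). Next I descend to just above the plate.

```bash
python3 -m pendant '[{"claw":0.2,"dx":0,"dy":1,"dz":-15,"twist":0},{"claw":0.2,"dx":0,"dy":1,"dz":-35,"twist":0},{"claw":0.2,"dx":0,"dy":1,"dz":-60,"twist":0},{"claw":0.2,"dx":0,"dy":1,"dz":-80,"twist":0},{"claw":0.2,"dx":0,"dy":1,"dz":-95,"twist":0},{"claw":0.2,"dx":0,"dy":1,"dz":-102,"twist":0},{"claw":0.2,"dx":0,"dy":1,"dz":-102,"twist":0}]' 60 && python3 -m pendant '[{"claw":0.2,"dx":0,"dy":0,"dz":-1,"twist":0},{"claw":0.2,"dx":0,"dy":0,"dz":-2,"twist":0},{"claw":0.2,"dx":0,"dy":0,"dz":-3,"twist":0},{"claw":0.2,"dx":0,"dy":0,"dz":-4,"twist":0},{"claw":0.2,"dx":0,"dy":0,"dz":-5,"twist":0},{"claw":0.2,"dx":0,"dy":0,"dz":-6,"twist":0},{"claw":0.2,"dx":0,"dy":0,"dz":-7,"twist":0},{"claw":0.2,"dx":0,"dy":0,"dz":-8,"twist":0}]'  && python3 -m pendant '[{"claw":0.2,"dx":0,"dy":0,"dz":-1,"twist":0},{"claw":0.2,"dx":0,"dy":0,"dz":-2,"twist":0},{"claw":0.2,"dx":0,"dy":0,"dz":-3,"twist":0},{"claw":0.2,"dx":0,"dy":0,"dz":-4,"twist":0}]'
```

```text
clock: 6.45
tool_pos: [0.5175, 0.0295, 0.178]
eef_rot: [1.0, 0.001, -0.001, 0.0]
contact_force: [0.9, -0.2, -2.4]
opening: 0.345
finger_force: 60.0
clock: 7.25
tool_pos: [0.5178, 0.0303, 0.1706]
eef_rot: [1.0, 0.001, -0.0, 0.0]
contact_force: [0.6, -0.3, -1.0]
opening: 0.353
finger_force: 60.0
clock: 7.65
tool_pos: [0.5181, 0.0304, 0.167]
eef_rot: [1.0, 0.001, 0.0, -0.0]
contact_force: [-0.3, 0.2, 3.6]
opening: 0.348
finger_force: 60.0
```

```bash
python3 -m pendant '[{"claw":0.2,"dx":0,"dy":0,"dz":-1,"twist":0},{"claw":0.2,"dx":0,"dy":0,"dz":-2,"twist":0},{"claw":0.2,"dx":0,"dy":0,"dz":-3,"twist":0},{"claw":0.2,"dx":0,"dy":0,"dz":-4,"twist":0}]' | grep -E 'pos|force'; python3 -m pendant '[{"claw":0.2,"dx":0,"dy":0,"dz":-1,"twist":0},{"claw":0.2,"dx":0,"dy":0,"dz":-2,"twist":0},{"claw":0.2,"dx":0,"dy":0,"dz":-3,"twist":0}]'| grep -E 'pos|contact'
```

```text
tool_pos: [0.5179, 0.0303, 0.1627]
contact_force: [0.5, 1.1, 3.5]
finger_force: 60.0
tool_pos: [0.5179, 0.0303, 0.1597]
contact_force: [0.2, 0.8, 3.8]
```

```bash
python3 -m pendant '[{"claw":0.2,"dx":0,"dy":0,"dz":-1,"twist":0},{"claw":0.2,"dx":0,"dy":0,"dz":-2,"twist":0},{"claw":0.2,"dx":0,"dy":0,"dz":-3,"twist":0}]' | grep -E 'pos|force'; python3 -m pendant '[{"claw":0.2,"dx":0,"dy":0,"dz":-1,"twist":0},{"claw":0.2,"dx":0,"dy":0,"dz":-2,"twist":0}]'| grep -E 'pos|contact'
```

```text
tool_pos: [0.5179, 0.0303, 0.1567]
contact_force: [-0.8, -0.1, 4.4]
finger_force: 60.0
tool_pos: [0.5179, 0.0303, 0.1547]
contact_force: [-0.4, 0.8, 4.6]
```

```bash
python3 -m pendant '[{"claw":0.2,"dx":0,"dy":0,"dz":-1,"twist":0},{"claw":0.2,"dx":0,"dy":0,"dz":-2,"twist":0}]'| grep -E 'pos|contact'
```

```text
tool_pos: [0.5181, 0.0304, 0.1529]
contact_force: [-0.5, 0.4, 6.9]
```

```bash
python3 -m pendant '[{"claw":0.2,"dx":0,"dy":0,"dz":-1,"twist":0},{"claw":0.2,"dx":0,"dy":0,"dz":-1,"twist":0}]'| grep -E 'pos|contact'
```

```text
tool_pos: [0.518, 0.0303, 0.1519]
contact_force: [-0.7, -0.1, 5.4]
```

```bash
python3 -m pendant '[{"claw":0.2,"dx":0,"dy":0,"dz":-1,"twist":0},{"claw":0.2,"dx":0,"dy":0,"dz":-1,"twist":0}]'| grep -E 'pos|contact'
```

```text
tool_pos: [0.5181, 0.0303, 0.1509]
contact_force: [0.0, 0.2, 6.6]
```

```bash
python3 -m pendant '[{"claw":0.2,"dx":0,"dy":0,"dz":-1,"twist":0},{"claw":0.2,"dx":0,"dy":0,"dz":-1,"twist":0}]'| grep -E 'pos|contact'
```

```text
tool_pos: [0.518, 0.0303, 0.1499]
contact_force: [0.7, 1.0, 6.5]
```

```bash
python3 -m pendant '[{"claw":0.2,"dx":0,"dy":0,"dz":-1,"twist":0},{"claw":0.2,"dx":0,"dy":0,"dz":-2,"twist":0}]'| grep -E 'pos|contact'
```

```text
tool_pos: [0.5182, 0.0306, 0.1482]
contact_force: [-0.8, 0.2, 10.0]
```

```bash
python3 -m pendant '[{"claw":0.2,"dx":0,"dy":0,"dz":-1,"twist":0},{"claw":0.2,"dx":0,"dy":0,"dz":-1,"twist":0}]'| grep -E 'pos|contact'
```

```text
tool_pos: [0.5181, 0.031, 0.1473]
contact_force: [-1.2, 1.9, 9.2]
```

```bash
python3 -m pendant '[{"claw":0.2,"dx":0,"dy":0,"dz":-1,"twist":0},{"claw":0.2,"dx":0,"dy":0,"dz":-1,"twist":0}]'| grep -E 'pos|contact'
```

```text
tool_pos: [0.5182, 0.0312, 0.1463]
contact_force: [-1.0, 1.9, 10.1]
```

```bash
python3 -m pendant '[{"claw":0.2,"dx":0,"dy":0,"dz":-1,"twist":0},{"claw":0.2,"dx":0,"dy":0,"dz":-1,"twist":0}]'| grep -E 'pos|contact'
```

```text
tool_pos: [0.5184, 0.0314, 0.1455]
contact_force: [-1.4, 2.0, 11.2]
```

```bash
python3 -m pendant '[{"claw":0.2,"dx":0,"dy":0,"dz":-1,"twist":0},{"claw":0.2,"dx":0,"dy":0,"dz":-1,"twist":0}]'| grep -E 'pos|contact'
```

```text
tool_pos: [0.519, 0.0314, 0.1452]
contact_force: [-2.0, 2.1, 16.6]
```

```bash
python3 -m pendant '[{"claw":0.2,"dx":0,"dy":0,"dz":-1,"twist":0},{"claw":0.2,"dx":0,"dy":0,"dz":-1,"twist":0}]'| grep -E 'pos|contact'
```

```text
tool_pos: [0.5196, 0.0315, 0.145]
contact_force: [-1.7, 1.9, 24.0]
```

```bash
python3 -m pendant '[{"claw":0.2,"dx":0,"dy":0,"dz":-0.5,"twist":0},{"claw":0.2,"dx":0,"dy":0,"dz":-0.5,"twist":0}]'| grep -E 'pos|contact'
```

```text
tool_pos: [0.52, 0.0315, 0.145]
contact_force: [-2.5, 0.9, 26.9]
```

Bottomed out: the tool has stopped moving while the force keeps climbing. I ease off slightly and hold.

```bash
python3 -m pendant '[{"claw":0.2,"dx":0,"dy":0,"dz":0.5,"twist":0},{"claw":0.2,"dx":0,"dy":0,"dz":0.5,"twist":0},{"claw":0.2,"dx":0,"dy":0,"dz":0.5,"twist":0},{"claw":0.2,"dx":0,"dy":0,"dz":0.5,"twist":0},{"claw":0.2,"dx":0,"dy":0,"dz":0.5,"twist":0},{"claw":0.2,"dx":0,"dy":0,"dz":0.5,"twist":0},{"claw":0.2,"dx":0,"dy":0,"dz":0.5,"twist":0},{"claw":0.2,"dx":0,"dy":0,"dz":0.5,"twist":0}]'; python3 - <<'E'
from h import *
for n in ["scene","top"]:
    p,d,K,T=snap(n); C=cloud(d,K,T); x,y,h=[C[...,i] for i in range(3)]
    g=p.astype(int); w=(d>0)&(g[...,2]-g[...,0]>20)&(np.hypot(x-.5175,y-.0285)<.047)&(np.hypot(x-.519,y-.03)>.031)&(h<.075)
    A=np.c_[x[w]-.5175,y[w]-.0285,np.ones(w.sum())]; c=np.linalg.lstsq(A,h[w],rcond=None)[0]; print(n,w.sum(),c.round(3))
    w=(d>0)&(g[...,2]-g[...,0]>20)&(np.hypot(x-.5175,y-.0285)<.045)&(h>.09)&(h<.135);m=w
    for lo,hi in [(.09,.11),(.11,.135)]:
      m=w&(h>lo)&(h<hi)
      if m.sum()>15:
        A=np.c_[2*x[m],2*y[m],np.ones(m.sum())]; s=np.linalg.lstsq(A,x[m]**2+y[m]**2,rcond=None)[0]; print(s[:2].round(4),np.sqrt(s[2]+s[0]**2+s[1]**2).round(4))
print(r.get_state()["eef_rot"],r.get_state()["contact_force"])
E
```

```text
clock: 11.85
tool_pos: [0.5196, 0.0315, 0.145]
eef_rot: [1.0, 0.002, 0.002, -0.001]
contact_force: [-2.0, 1.1, 23.4]
opening: 0.343
finger_force: 60.0
scene 127 [-0.004  0.027  0.05 ]
[0.5199 0.0322] 0.0151
[0.5209 0.0317] 0.0146
top 0 [0. 0. 0.]
[ 9.99995210e-01  1.76117065e-03  2.42153791e-03 -7.83306226e-04] [-1.97954424  1.64673382 23.47858845]
```

```bash
python3 -m pendant '[{"claw":0.2,"dx":0,"dy":0,"dz":0,"twist":0},{"claw":0.2,"dx":0,"dy":0,"dz":0,"twist":0},{"claw":0.2,"dx":0,"dy":0,"dz":0,"twist":0},{"claw":0.2,"dx":0,"dy":0,"dz":0,"twist":0},{"claw":0.2,"dx":0,"dy":0,"dz":0,"twist":0}]' |grep contact;  python3 -m pendant '[{"claw":0.2,"dx":0,"dy":0,"dz":2,"twist":0},{"claw":0.2,"dx":0,"dy":0,"dz":5,"twist":0},{"claw":0.2,"dx":0,"dy":0,"dz":15,"twist":0},{"claw":0.2,"dx":0,"dy":0,"dz":35,"twist":0},{"claw":0.2,"dx":0,"dy":0,"dz":65,"twist":0},{"claw":0.2,"dx":0,"dy":0,"dz":95,"twist":0},{"claw":0.2,"dx":0,"dy":0,"dz":125,"twist":0},{"claw":0.2,"dx":0,"dy":0,"dz":141,"twist":0}]' && python3 -m pendant '[{"claw":0.2,"dx":0,"dy":0,"dz":0,"twist":0},{"claw":0.2,"dx":0,"dy":0,"dz":0,"twist":0},{"claw":0.2,"dx":0,"dy":0,"dz":0,"twist":0}]'
python3 - <<'E'
from h import *
for n in ["scene","top","wrist"]:
    p,d,K,T=snap(n); C=cloud(d,K,T); x,y,h=[C[...,i] for i in range(3)]
    if n=="scene": cv2.imwrite("pics/crop2.png",cv2.resize(p[40:240,200:440],None,fx=3,fy=3))
    g=p.astype(int); w=(d>0)&(g[...,2]-g[...,0]>20)&(np.hypot(x-.5175,y-.0285)<.047)&(h<.075)
    if w.sum()>10:
        A=np.c_[x[w]-.5175,y[w]-.0285,np.ones(w.sum())]; c=np.linalg.lstsq(A,h[w],rcond=None)[0]; print(n,w.sum(),c.round(3))
    w=(d>0)&(g[...,2]-g[...,0]>20)&(np.hypot(x-.518,y-.03)<.045)&(h>.17)
    for lo,hi in [(.175,.21),(.225,.245),(.245,.265)]:
      m=w&(h>lo)&(h<hi)
      if m.sum()>15:
        A=np.c_[2*x[m],2*y[m],np.ones(m.sum())]; s=np.linalg.lstsq(A,x[m]**2+y[m]**2,rcond=None)[0]; print(n,lo,s[:2].round(4),np.sqrt(s[2]+s[0]**2+s[1]**2).round(4),h[m].min())
E
```

```text
contact_force: [-1.8, 1.6, 23.9]
clock: 13.25
tool_pos: [0.5182, 0.0298, 0.2859]
eef_rot: [1.0, 0.001, 0.001, 0.0]
contact_force: [0.3, 0.7, -2.4]
opening: 0.348
finger_force: 60.0
clock: 13.55
tool_pos: [0.5167, 0.03, 0.2823]
eef_rot: [1.0, 0.001, -0.002, 0.0]
contact_force: [-0.8, 0.7, -3.0]
opening: 0.346
finger_force: 60.0
scene 448 [-0.004  0.02   0.05 ]
scene 0.175 [0.5173 0.0301] 0.0258 0.18851333274524673
scene 0.225 [0.5177 0.0299] 0.015 0.2250126550276278
scene 0.245 [0.5172 0.0302] 0.015 0.24551103610287173
wrist 3269 [-0.002  0.023  0.051]
wrist 0.175 [0.5162 0.0287] 0.0265 0.1892085457742859
wrist 0.225 [0.5157 0.0289] 0.0165 0.2250003750510616
wrist 0.245 [0.5161 0.0289] 0.0158 0.24506958951234484
```

View pics/crop2.png

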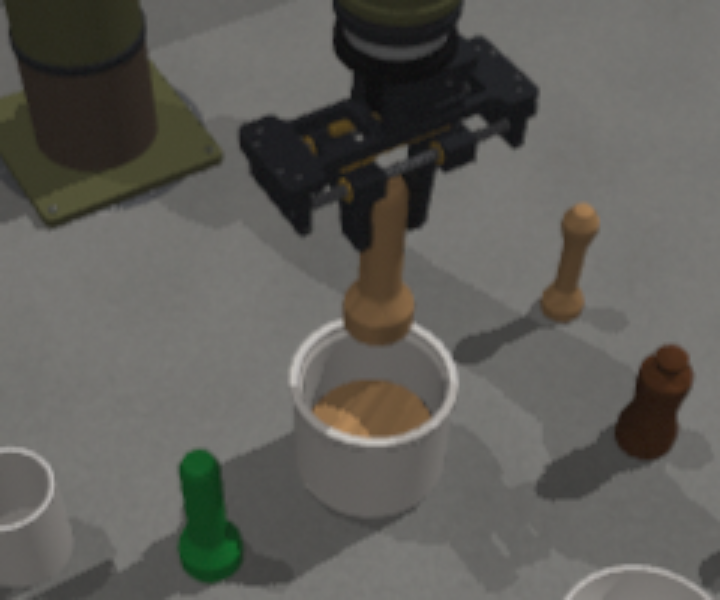

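The plate now lies lower in the crock, at (370,410) in the crop. Its slope is about 0.02 rad and its top is 69 mm below the rim, and the tamper is still upright. I carry it back to the coaster.

```bash
python3 -m pendant '[{"claw":0.2,"dx":4,"dy":-20,"dz":0,"twist":0},{"claw":0.2,"dx":12,"dy":-60,"dz":0,"twist":0},{"claw":0.2,"dx":21,"dy":-105,"dz":0,"twist":0},{"claw":0.2,"dx":31,"dy":-150,"dz":0,"twist":0},{"claw":0.2,"dx":40,"dy":-195,"dz":0,"twist":0},{"claw":0.2,"dx":49,"dy":-240,"dz":0,"twist":0},{"claw":0.2,"dx":57,"dy":-280,"dz":0,"twist":0},{"claw":0.2,"dx":61,"dy":-301,"dz":0,"twist":0}]' && python3 -m pendant '[{"claw":0.2,"dx":0,"dy":0,"dz":-20,"twist":0},{"claw":0.2,"dx":0,"dy":0,"dz":-55,"twist":0},{"claw":0.2,"dx":0,"dy":0,"dz":-90,"twist":0},{"claw":0.2,"dx":0,"dy":0,"dz":-120,"twist":0},{"claw":0.2,"dx":0,"dy":0,"dz":-145,"twist":0},{"claw":0.2,"dx":0,"dy":0,"dz":-163,"twist":0},{"claw":0.2,"dx":0,"dy":0,"dz":-173,"twist":0},{"claw":0.2,"dx":0,"dy":0,"dz":-173,"twist":0}]' && python3 -m pendant '[{"claw":0.2,"dx":0,"dy":0,"dz":0,"twist":0},{"claw":0.2,"dx":0,"dy":0,"dz":0,"twist":0}]'
python3 - <<'E'
from h import *
for n in ["scene","top"]:
    p,d,K,T=snap(n); C=cloud(d,K,T); x,y,h=[C[...,i] for i in range(3)]
    g=p.astype(int); w=(d>0)&(g[...,2]-g[...,0]>20)&(np.hypot(x-.579,y+.27)<.03)
    for lo,hi in [(.02,.036),(.06,.09)]:
      m=w&(h>lo)&(h<hi)
      if m.sum()>15:
        A=np.c_[2*x[m],2*y[m],np.ones(m.sum())]; s=np.linalg.lstsq(A,x[m]**2+y[m]**2,rcond=None)[0]; print(n,lo,s[:2].round(4),np.sqrt(s[2]+s[0]**2+s[1]**2).round(4))
E
```

```text
clock: 14.5
tool_pos: [0.5779, -0.276, 0.2826]
eef_rot: [1.0, -0.001, -0.001, 0.001]
contact_force: [-0.5, -0.6, -2.8]
opening: 0.345
finger_force: 60.0
clock: 15.3
tool_pos: [0.5777, -0.2702, 0.1089]
eef_rot: [1.0, 0.001, -0.002, -0.001]
contact_force: [-0.2, -0.3, -2.0]
opening: 0.347
finger_force: 60.0
clock: 15.5
tool_pos: [0.5797, -0.2711, 0.1119]
eef_rot: [1.0, 0.001, 0.001, 0.0]
contact_force: [0.2, 1.0, -1.6]
opening: 0.348
finger_force: 60.0
scene 0.02 [ 0.5802 -0.2705] 0.0263
scene 0.06 [ 0.5804 -0.2703] 0.0152
top 0.02 [ 0.5804 -0.271 ] 0.0266
top 0.06 [ 0.578  -0.2696] 0.0136
```

```bash
python3 -m pendant '[{"claw":0.2,"dx":-1,"dy":0,"dz":-2,"twist":0},{"claw":0.2,"dx":-1,"dy":0,"dz":-4,"twist":0},{"claw":0.2,"dx":-1,"dy":0,"dz":-6,"twist":0},{"claw":0.2,"dx":-1,"dy":0,"dz":-8,"twist":0},{"claw":0.2,"dx":-1,"dy":0,"dz":-9,"twist":0},{"claw":0.2,"dx":-1,"dy":0,"dz":-9.5,"twist":0},{"claw":0.2,"dx":-1,"dy":0,"dz":-10,"twist":0},{"claw":0.2,"dx":-1,"dy":0,"dz":-10,"twist":0}]'
```

```text
clock: 16.4
tool_pos: [0.5779, -0.2708, 0.1008]
eef_rot: [1.0, 0.001, 0.0, 0.0]
contact_force: [0.2, 0.3, -2.4]
opening: 0.343
finger_force: 60.0
```

```bash
python3 -m pendant '[{"claw":0.2,"dx":0,"dy":0,"dz":-0.5,"twist":0},{"claw":0.2,"dx":0,"dy":0,"dz":-0.5,"twist":0}]'|grep -E "pos|cont"
```

```text
tool_pos: [0.578, -0.2708, 0.1007]
contact_force: [-1.4, 0.0, 1.7]
```

Contact: the load has been taken off the wrist. Now I release.

```bash
python3 -m pendant '[{"claw":0.4,"dx":0,"dy":0,"dz":0,"twist":0},{"claw":0.5,"dx":0,"dy":0,"dz":0,"twist":0},{"claw":0.7,"dx":0,"dy":0,"dz":0,"twist":0},{"claw":1,"dx":0,"dy":0,"dz":0,"twist":0},{"claw":1,"dx":0,"dy":0,"dz":0,"twist":0},{"claw":1,"dx":0,"dy":0,"dz":0,"twist":0},{"claw":1,"dx":0,"dy":0,"dz":0,"twist":0}]' && python3 -m pendant '[{"claw":1,"dx":0,"dy":0,"dz":10,"twist":0},{"claw":1,"dx":0,"dy":0,"dz":30,"twist":0},{"claw":1,"dx":0,"dy":0,"dz":60,"twist":0},{"claw":1,"dx":0,"dy":0,"dz":100,"twist":0},{"claw":1,"dx":0,"dy":0,"dz":140,"twist":0},{"claw":1,"dx":0,"dy":0,"dz":180,"twist":0},{"claw":1,"dx":-30,"dy":0,"dz":190,"twist":0},{"claw":1,"dx":-70,"dy":0,"dz":200,"twist":0}]' && python3 -m pendant '[{"claw":1,"dx":-40,"dy":0,"dz":0,"twist":0},{"claw":1,"dx":-60,"dy":0,"dz":0,"twist":0},{"claw":1,"dx":-60,"dy":0,"dz":0,"twist":0},{"claw":1,"dx":-60,"dy":0,"dz":0,"twist":0}]'
python3 - <<'E'
from h import *
p,d,K,T=snap("scene"); cv2.imwrite("pics/end.png",p); C=cloud(d,K,T); x,y,h=[C[...,i] for i in range(3)]
g=p.astype(int); w=(d>0)&(g[...,2]-g[...,0]>20)&(np.hypot(x-.579,y+.27)<.032)
for lo,hi in [(.02,.028),(.06,.09),(.09,.125)]:
  m=w&(h>lo)&(h<hi)
  A=np.c_[2*x[m],2*y[m],np.ones(m.sum())]; s=np.linalg.lstsq(A,x[m]**2+y[m]**2,rcond=None)[0]; print(lo,s[:2].round(4))
print(h[w].max())
w=(d>0)&(g[...,2]-g[...,0]>20)&(np.hypot(x-.5175,y-.0285)<.047)&(h<.075)
A=np.c_[x[w]-.5175,y[w]-.0285,np.ones(w.sum())]; print(np.linalg.lstsq(A,h[w],rcond=None)[0].round(3))
E
```

```text
clock: 17.3
tool_pos: [0.5778, -0.2707, 0.1002]
eef_rot: [1.0, 0.001, -0.0, 0.0]
contact_force: [0.1, -0.7, 0.6]
opening: 0.921
finger_force: 0.0
clock: 18.1
tool_pos: [0.5092, -0.2703, 0.3024]
eef_rot: [1.0, 0.002, 0.002, 0.001]
contact_force: [-0.6, -1.0, 0.6]
opening: 1.002
finger_force: 0.0
clock: 18.5
tool_pos: [0.4487, -0.2708, 0.3011]
eef_rot: [1.0, 0.001, 0.001, 0.0]
contact_force: [0.7, 0.0, 0.1]
opening: 0.998
finger_force: 0.0
0.02 [ 0.579  -0.2699]
0.06 [ 0.5786 -0.2701]
0.09 [ 0.5783 -0.27  ]
0.1481339307156867
[-0.001  0.021  0.05 ]
```

View pics/end.png

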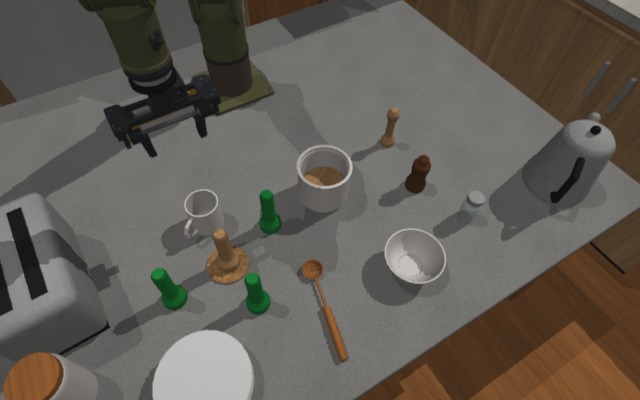

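The tamper stands upright in the middle of the coaster at (223,255). The plate is level at (325,178), and the pestle, mill and mug have not moved.

```bash
python3 -c "
from plant import r
print(r.finish_job())"
```

```text
the job is handed in; nothing more can be done
None
```

The job is handed in: the plate was pressed onto its hard stop with about 25 N (29 N briefly), held there for over a second and left level within about 0.02 rad; the tamper stands upright in the middle of the coaster, and the pestle, mill and mug did not move.

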